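# Load the inclined pad-print jig, clamp it and shut its guard

## Task

Lay the plain white handle from the tray into the pink nest of the sloping print jig, swing the hold-down clamp over and press its orange bar until the catch snaps, then push the yellow guard door shut until it seats on its detent. Press with no more than 40 N and leave the printed handles and the other things alone.

Things in the scene. Friction and masses are not known exactly. Their poses are not given: they have to be found in the camera images.
- blank: The plain white plastic handle without blue print: bar 96 long x 18 wide x 16 mm thick, with a 14 mm ball on a neck at both ends, 121 mm over all, about 35 g, same either way round. Origin: centre of its underside. x: length, y: width, z: up as it lies flat in the grey tray. Two like handles with blue print lie beside it, parallel, about 68 mm apart.
- tray: Fixed grey open tray 240 x 160 x 16 mm, walls and floor about 4 mm thick. Origin: centre of its underside; the handles' length runs along its y.
- nest (a point): Where the centre of the handle's underside lies when home. z: square to the sloping bed, 30 deg from vertical, leaning away from the robot; y: level, along the nest and the handle's length (either way round); x: up the slope. Two pink saddles at y = +-42 mm, 22 mm long, channel 22 mm wide, walls 12 mm high, end blocks at y = +-65. Between saddles 60 mm is free for fingers, bed 16 mm below.
- clamp (a joint): Angle of the hold-down clamp (aluminium frame with orange bar), rad: 0 = down on its stop, growing as it opens up and back, to 2.65. Level hinge along the nest's y at the bed's upper edge. Stiff: stays where left. From about 0.10 rad a spring catch resists; about 10 N square on the bar pushes it past (at about 0.045 rad), below that the catch holds it down.
- clamp_hinge (a point): Middle of the clamp's hinge axis: 70 mm up the slope (+x) from the nest's point and 24 mm along the nest's +z.
- clamp_bar (a point): Middle of the orange round bar (10 mm thick, 190 mm long, parallel to the hinge), 140 mm from the hinge axis; this point's x points from bar to hinge. Closed, it lies 70 mm down the slope (-x) from the nest's point and 24 mm along the nest's z. Side arms at 79 mm either side of the middle. A crosspiece halfway has a black rubber pad that stops 1 mm above the handle.
- guard (a joint): Angle of the yellow-framed clear guard door at the jig's left (world +y) side, rad: 0 = shut on its stop, growing as the free edge swings out, away from the nest. Upright hinge at the door's end nearer the robot; stays where left. From about 0.08 rad a spring detent at the free edge resists; about 8 N at that edge pushes it past (at about 0.036 rad), below that the detent holds it.
- guard_hinge (a point): On the door's upright hinge axis at half the door's height, 95 mm above the table. This point's x points from the free edge to the hinge, -y out of the door's outer face. Door 165 mm wide, 150 mm high (20 to 170 mm above the table), 10 mm thick where it is touched.
- guard_push (a point): A point to push on: on the outer face of the door, 130 mm from the hinge axis and 130 mm above the table; -y of this point points out of the outer face. The detent's post in front of the free edge is 74 mm high.
- printed_a: Bystander: a handle like the blank but with blue print, in the tray. Origin: centre of its underside.
- printed_b: Bystander: the second handle with blue print, in the tray. Origin: centre of its underside.
- ink_cup: Bystander: white cup, 68 mm across, 75 mm high. Origin: centre of its underside.
- thinner: Bystander: blue bottle, 60 mm across, 150 mm high. Origin: centre of its underside.
- ink_can: Bystander: blue can, 72 mm across, 80 mm high. Origin: centre of its underside.
- driver: Bystander: screwdriver lying on the table, along its x, about 200 mm long. Origin: near its middle, underneath.
- tape: Bystander: cardboard tape roll lying flat, 90 mm across, 24 mm high. Origin: centre of its underside.
- jig: The whole fixture, fixed to the table: steel base plate 260 x 270 x 12 mm, sloping plywood bed 195 x 200 mm (30 degrees, low edge away from the robot), nest, clamp and guard. Origin: on the table, 94 mm below the nest's point and 8 mm nearer the robot; x level, towards the robot, z up.

How it is judged:
By the outcome, as a careful person would: the job done as asked, in the order asked, and still so for the second after the job is handed in, with the robot touching nothing.
It also fails if it takes over 72 s, if anything falls off the work surface, if the arm or the gripper's body presses on something with over 40 N, if the wrist force passes 120 N, or if a joint passes its speed limit or range.

## Robot

A 6-joint arm with a two-finger parallel gripper is mounted at the origin on the work surface. World frame = base frame: x ahead of the robot, y to its left, z up, the work surface at z = 0. Lengths are in m, angles in rad, forces in N, time in s.
With the tool pointing down it reaches from about 0.375 to 0.925 m from the base axis. Payload 5.7 kg.
Tool frame: the origin (TCP) lies at the very end of the fingers, on their centre line; the grasp point (between the pads) lies 19 mm behind it; z points along the fingers, y is the line along which they close (so a half turn about z gives the same grasp; the last joint's range is limited). The gripper opens to 85 mm and grips with 20 to 120 N. Pads are 22 mm wide; open, the fingers measure 114 mm over their backs; the gripper's body (76 mm by 85 mm) begins 54 mm behind the grasp point. The pads swing forward as they close: fully open they stand 13 mm farther back than shut.
Start: joints at [1.017, 0.359, 1.51, -0, 1.272, -0.115], TCP at [0.255, 0.543, 0.195] pointing down, gripper open.
Joint ranges: [-2.97, 2.97], [-1.01, 2.36], [0.21, 2.38], [-0.96, 4.11], [0.2, 2.71], [-2.98, 2.98]. Speed limits (rad/s): [2.39, 2.39, 3.14, 3.14, 3.14, 3.14].

## Interface

Orientations are given as a rotation vector (axis times angle).
In Python, from plant import sense, camera, job_done gives the robot as it stands.
- The arm moves only by the tool jog_arm, never from a script. Its argument "plan" is text: rows parted by semicolons, each of 7 numbers parted by spaces: the turn, a rotation vector about the tool's x, y, z each as a share of 0.5 rad, from -1 to 1, then the shift along the tool's x, y, z each as a share of 250 mm, from -1 to 1, then the opening, from 0 (shut) to 1 (fully open). In form: wx wy wz dx dy dz grip; .... A call has 1 to 8 rows; each row is the pose to reach, as a shift and turn from the pose commanded when the call began, along the tool's axes at that moment; what a row does not reach only later rows make up. A row lasts 1/8 s, in which the tool goes at most 62.5 mm and 10.7 degrees, less where a joint would pass 70% of its speed; a pose out of reach is approached as far as the arm can. A call with a number of a shift or a turn outside -1 to 1 is refused whole. A call with a gripper value outside its range is refused whole. The fingers move at their own pace and stop on an object; "squeeze" is the grip in N (left out, the last holds). Time passes only in rows, so rows that repeat a pose let the fingers close. It gives the time, the measured TCP pose, the force, the opening and the grip force at its end, in the units of the state.
- sense(): the state, without advancing time (a new reading comes with each control period).
- camera(name): name is "side" or "top"; returns a dict with "frame" (384x512x3 uint8, red, green, blue), "mtx" (3x3 intrinsics, pixels), "eye" and "attitude" of the camera in the world. Camera axes: x right, y down, z forward; pixel columns grow to the right and rows downward; lengths in m; the calibration is good to about 2 mm. A picture is of the moment at which its call begins. There is no depth.
- job_done(): hands the job in; it is judged then, once.
The state is a dict: "time_s": time; "joints": joint angles; "qvel": joint speeds; "joint_efforts": joint torques, N m; "tool_pos": TCP position; "orientation": TCP orientation; "wrist_force": force on the tool from outside, world axes, zero at the start; "wrist_torque": the same for the moment, N m; "width": finger opening in m; "finger_force": force on a finger pad.
Only numpy, scipy, OpenCV 4.12 (cv2) and the standard library are available. Lean on these libraries where they do the work, as an engineer would, in place of code of your own. Each camera call takes 0.05 s, during which the arm holds its last target. There are 200 camera calls.

## Working session

There is one attempt and no reset: what is moved stays moved. The work goes in short steps, Python scripts to look and compute and a tool call to move; the robot and the scene stay as the last step left them, time stands still between calls to the robot, and variables do not carry over. Pictures are saved under pics/ and viewed, at most 10 in all, crops included, and the job is handed in when it is done.

Besides the shell and the picture viewer there is one more tool, called after ">>>" as name(argument=value, ...) on one line, values as JSON. jog_arm: Moves the arm, as the interface text tells. Its arguments: {"type":"object","properties":{"plan":{"type":"string"},"squeeze":{"type":"number"}},"required":["plan"]}

```bash
mkdir -p pics; ls; python3 - <<'E'
from plant import sense,camera
import cv2,numpy as np
s=sense();print({k:np.round(v,3).tolist() for k,v in s.items()})
for n in("side","top"):
    c=camera(n);cv2.imwrite(f"pics/{n}0.png",cv2.cvtColor(c["frame"],cv2.COLOR_RGB2BGR))
    print(n,np.round(c["mtx"],1).tolist(),np.round(c["eye"],4).tolist(),np.round(c["attitude"],4).tolist())
E
```

```text
pics
{'time_s': 0.0, 'joints': [1.017, 0.359, 1.511, -0.0, 1.273, -0.115], 'qvel': [-0.001, 0.002, 0.001, -0.0, 0.002, 0.0], 'joint_efforts': [0.001, -52.762, -27.862, -0.0, 0.013, -0.0], 'tool_pos': [0.255, 0.542, 0.194], 'orientation': [-0.684, -3.066, 0.003], 'wrist_force': [-0.146, 0.341, 0.349], 'wrist_torque': [-0.037, -0.056, 0.016], 'finger_force': 0.0, 'width': 0.085}
side [[380.1, 0.0, 247.7], [0.0, 380.1, 198.3], [0.0, 0.0, 1.0]] [0.3155, -0.6094, 0.7739] [-2.2959, 0.4398, -0.1872]
top [[402.7, 0.0, 245.7], [0.0, 402.7, 185.7], [0.0, 0.0, 1.0]] [0.4031, 0.0157, 1.1236] [-2.1293, 2.1323, -0.1481]
```

View pics/side0.png

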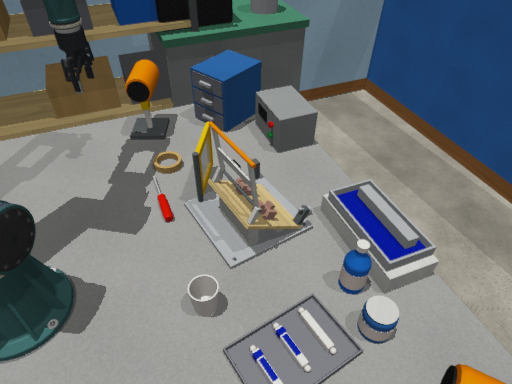

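View pics/top0.png

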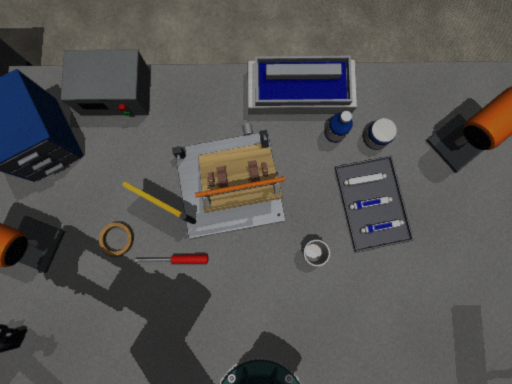

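The side view shows the tray with the blank at about (317,330), and the jig around (250,205) with its clamp open. In the top view the blank is at (366,180), the pink saddles at (222,175) and (253,170), the orange bar runs (197,193)–(284,179), and the yellow door (124,184)–(193,218). I'll zoom in next.

```bash
cat > h.py <<'E'
import numpy as np,cv2
from scipy.spatial.transform import Rotation as R
from plant import sense,camera
class Cam:
    def __init__(s,n):
        c=camera(n);s.img=cv2.cvtColor(c["frame"],cv2.COLOR_RGB2BGR);s.K=np.array(c["mtx"]);s.e=np.array(c["eye"]);s.R=R.from_rotvec(c["attitude"]).as_matrix()
        s.hsv=cv2.cvtColor(s.img,cv2.COLOR_BGR2HSV)
    def ray(s,p):
        d=s.R@np.linalg.solve(s.K,[p[0],p[1],1.]);return d/np.linalg.norm(d)
    def plane(s,p,z):
        d=s.ray(p);return s.e+d*(z-s.e[2])/d[2]
    def proj(s,P):
        q=s.K@(s.R.T@(np.array(P)-s.e));return q[:2]/q[2]
def tri(c1,p1,c2,p2):
    d1,d2=c1.ray(p1),c2.ray(p2)
    t=np.linalg.lstsq(np.c_[d1,-d2],c2.e-c1.e,rcond=None)[0]
    a,b=c1.e+t[0]*d1,c2.e+t[1]*d2
    return (a+b)/2,np.linalg.norm(a-b)
def blobs(m,amin=15):
    n,l,st,ce=cv2.connectedComponentsWithStats(m.astype(np.uint8))
    return [(st[i].tolist(),ce[i].round(1).tolist(),cv2.minAreaRect(np.argwhere(l==i)[:,::-1].astype(np.float32))) for i in range(1,n) if st[i,4]>=amin]
E
python3 - <<'E'
from h import *
t=Cam("top");s=Cam("side")
print(t.R[:,2],s.R[:,2],[t.plane(p,0).round(3).tolist() for p in((366,180),(317,252))],[s.plane(p,0.0).round(3).tolist() for p in((317,330),(204,310))])
a=cv2.resize(t.img[120:250,110:300],(800,547),interpolation=cv2.INTER_CUBIC)
b=cv2.resize(s.img[115:275,180:320],(525,600),interpolation=cv2.INTER_CUBIC)
cv2.imwrite("pics/tj.png",a);cv2.imwrite("pics/sj.png",b)
for n,c in(("top",t),("side",s)):
    H,S,V=cv2.split(c.hsv)
    for nm,m in(("orange",(H>5)&(H<20)&(S>200)&(V>120)),("yellow",(H>=20)&(H<32)&(S>180)&(V>120)),("pink",((H<12)|(H>165))&(S>50)&(S<140)&(V<190)),("white",(S<25)&(V>200))):
        for x in blobs(m,12):print(n,nm,x[0],x[1],np.round(x[2][1],1),round(x[2][2]))
E
```

```text
[ 0.15685152  0.01855057 -0.98744796] [ 0.26685102  0.67441874 -0.68844019] [[0.597, -0.302, 0.0], [0.397, -0.159, 0.0]] [[0.602, -0.292, 0.0], [0.389, -0.155, 0.0]]
top orange [476, 93, 36, 52, 998] [498.5, 119.6] [32.3 44.8] 51
top orange [196, 177, 88, 19, 335] [239.9, 186.3] [ 4.  88.6] 80
top orange [0, 231, 12, 27, 156] [3.5, 240.7] [26. 11.] 90
top yellow [123, 183, 58, 33, 289] [152.2, 198.9] [64.5  4.6] 29
top pink [248, 161, 11, 20, 156] [253.5, 170.5] [19.8  8. ] 79
top pink [262, 163, 6, 13, 53] [264.5, 169.0] [12.9  3.9] 76
top pink [217, 166, 10, 21, 156] [221.7, 176.3] [19.9  8. ] 80
top pink [208, 172, 6, 14, 57] [210.9, 178.9] [13.3  4.4] 82
side orange [125, 60, 33, 33, 602] [143.1, 73.4] [26.9 34.8] 18
side orange [209, 122, 47, 46, 223] [232.2, 144.4] [62.9  3.5] 45
side orange [457, 365, 48, 19, 536] [473.9, 376.3] [47. 18.] 0
side yellow [196, 122, 14, 32, 146] [202.5, 137.4] [ 4.6 32.6] 20
side yellow [203, 162, 9, 25, 45] [206.9, 174.0] [ 1.9 25.3] 18
side pink [236, 178, 16, 17, 120] [243.5, 185.8] [20.6  6.3] 48
side pink [236, 188, 6, 6, 15] [238.1, 190.9] [7.1 1.4] 45
side pink [258, 201, 19, 18, 218] [267.1, 209.7] [18. 17.] 0
side white [227, 156, 22, 23, 32] [236.9, 166.6] [30.4  0.7] 45
side white [357, 240, 13, 9, 89] [363.1, 243.8] [ 8. 12.] 90
side white [386, 255, 52, 23, 346] [411.0, 266.4] [ 7. 52.] 70
side white [188, 275, 31, 26, 120] [203.4, 289.5] [25. 30.] 90
side white [367, 296, 32, 27, 662] [382.2, 309.1] [26. 31.] 90
side white [299, 308, 35, 40, 303] [316.3, 327.9] [49.   6.6] 51
side white [274, 323, 8, 7, 23] [276.7, 325.7] [5.8 5.8] 63
side white [251, 346, 8, 7, 27] [253.7, 348.5] [6.4 5.8] 56
side white [331, 348, 5, 4, 16] [333.0, 349.5] [3. 4.] 90
side white [295, 353, 13, 13, 84] [301.6, 359.1] [12.2  7. ] 53
side white [305, 365, 5, 5, 18] [307.3, 367.3] [4. 4.] 90
side white [273, 378, 10, 6, 35] [277.4, 381.4] [9. 5.] 0
```

View pics/tj.png

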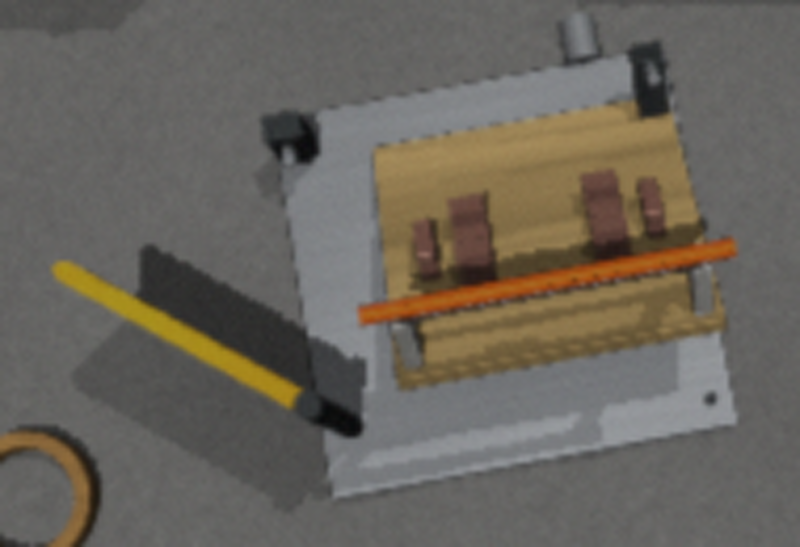

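View pics/sj.png

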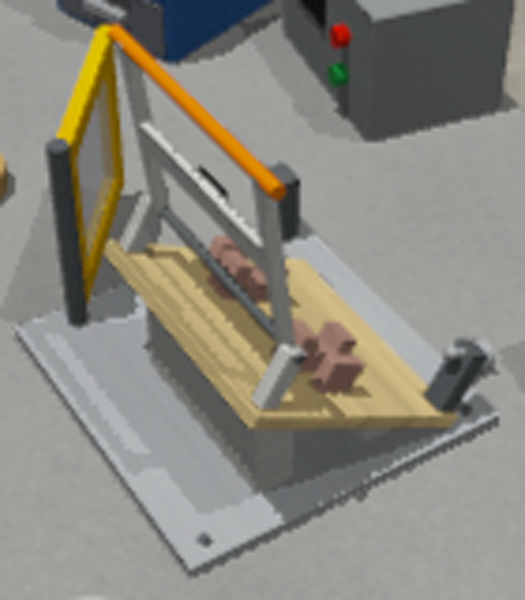

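The top crop shows both saddles at about (470,237) and (605,210), with end blocks at (426,247) and (651,206). The orange bar runs (360,316)–(735,247), and the door's free edge is at (60,270) with the hinge near (330,415). The side crop shows the clamp standing nearly upright on the upper bed edge, and the door open.

```bash
python3 - <<'E'
from h import *
t=Cam("top");s=Cam("side")
def axis_ends(m):
    p=np.argwhere(m)[:,::-1].astype(float);c=p.mean(0);u=np.linalg.svd(p-c,full_matrices=False)[2][0]
    if u[0]<0:u=-u
    q=(p-c)@u;return c+u*q.min()-.4*u,c+u*q.max()+.4*u
def msk(c,f,box):
    H,S,V=[x.astype(int) for x in cv2.split(c.hsv)];m=f(H,S,V);z=np.zeros_like(m);x,y,w,h=box;z[y:y+h,x:x+w]=m[y:y+h,x:x+w];return z
org=lambda H,S,V:(H>4)&(H<21)&(S>190)&(V>90)
bt=axis_ends(msk(t,org,(190,170,100,30)));bs=axis_ends(msk(s,org,(205,118,55,55)))
L=tri(t,bt[0],s,bs[0]);Rr=tri(t,bt[1],s,bs[1])
print("bar L,R",L,Rr,"len",np.linalg.norm(L[0]-Rr[0]));u=(L[0]-Rr[0]);print("bar mid",(L[0]+Rr[0])/2,"yaw",np.arctan2(u[1],u[0])-np.pi/2)
# blank
wh=lambda H,S,V:(S<40)&(V>150)
mt=msk(t,wh,(340,165,50,25));ms=msk(s,wh,(290,300,52,55))
for nm,c,m in(("t",t,mt),("s",s,ms)):
    b=blobs(m,20);print(nm,[(x[0],x[1],np.round(x[2][0],1),np.round(x[2][1],1),round(x[2][2],1)) for x in b])
et,es=axis_ends(mt),axis_ends(ms)
A=tri(t,et[0],s,es[0]);B=tri(t,et[1],s,es[1]);print("blank ends",A,B,np.linalg.norm(A[0]-B[0]))
C=tri(t,sum(et)/2,s,sum(es)/2);print("blank mid",C)
for z in(.012,.02):
  P=[t.plane(e,z) for e in et];Q=[s.plane(e,z) for e in es];print(z,np.round(sum(P)/2,4),np.round(sum(Q)/2,4),"yaw",np.arctan2(*(P[0]-P[1])[1::-1])-np.pi/2,np.arctan2(*(Q[0]-Q[1])[1::-1])-np.pi/2,np.linalg.norm(P[0]-P[1]),np.linalg.norm(Q[0]-Q[1]))
# saddle/end block y-centres in top
pk=lambda H,S,V:((H<12)|(H>165))&(S>45)&(S<150)&(V<190)
for b in blobs(msk(t,pk,(200,155,80,45)),25):print("pink",b[1],t.plane(b[1],.1).round(4),t.plane(b[1],.094).round(4))
# plate corners top (crop coords/4.21)
f=800/190
for n,p in dict(plNL=(331,497),plNR=(736,424),bedHL=(400,388),bedHR=(725,328),bedLL=(375,148)).items():
    p=np.array(p)/f+[110,120];print(n,p.round(1),t.plane(p,.012).round(4),t.plane(p,.13).round(4))
g=3.75
for n,pt,ps in(("bedHL",(400,382),(107,246)),("bedHR",(724,322),(254,422)),("plNL",(331,497),(18,330)),("plNR",(736,424),(190,572)),("doorfreeTop",(60,270),(108,30)),("doorhingeTop",(308,401),(60,147))):
    print(n,tri(t,np.array(pt)/f+[110,120],s,np.array(ps)/g+[180,115]))
cv2.imwrite("pics/pk.png",np.hstack([cv2.resize(t.img[150:205,195:290],(532,308),interpolation=cv2.INTER_NEAREST)]))
E
```

```text
bar L,R (array([0.51601023, 0.13642953, 0.29198376]), np.float64(0.0021200323632744084)) (array([ 0.5528323 , -0.04872014,  0.28515495]), np.float64(0.0010028659208038326)) len 0.18889917406013967
bar mid [0.53442126 0.0438547  0.28856936] yaw 0.19631586674258195
t [([349, 174, 37, 10, 174], [366.0, 178.4], array([367. , 178.2]), array([ 5.1, 36.5]), 80.5)]
s [([290, 300, 10, 7, 39], [293.2, 301.9], array([294.5, 303. ]), array([6., 9.]), 90.0), ([320, 300, 22, 25, 288], [334.0, 308.0], array([330.5, 312. ]), array([24., 21.]), 90.0), ([298, 307, 38, 47, 420], [317.3, 329.3], array([317.5, 329.6]), array([57.2,  8. ]), 51.3)]
blank ends (array([ 0.61886503, -0.28237405, -0.17926498]), np.float64(0.003971832886374019)) (array([ 0.58695163, -0.30598939,  0.16129903]), np.float64(0.01236013486425048)) 0.34287023494714014
blank mid (array([ 0.60062106, -0.29570845,  0.01685388]), np.float64(0.005675271684662306))
0.012 [ 0.5987 -0.2961  0.012 ] [ 0.6087 -0.2905  0.012 ] yaw 0.17127465230436933 -3.882606919681081 0.11572003747579476 0.1550897492357043
0.02 [ 0.5973 -0.2939  0.02  ] [ 0.60
[... 546 characters left out ...]
 [0.4949 0.1352 0.13  ]
bedHR [282.2 197.9] [ 0.5451 -0.0648  0.012 ] [ 0.53   -0.0562  0.13  ]
bedLL [199.1 155.2] [0.6678 0.1689 0.012 ] [0.6397 0.1526 0.13  ]
bedHL (array([0.49970418, 0.1370058 , 0.11567056]), np.float64(0.0001721677317917027))
bedHR (array([ 0.53488889, -0.05659901,  0.11580767]), np.float64(0.0011137408629943023))
plNL (array([0.4359468 , 0.19452566, 0.0037001 ]), np.float64(0.0022372508181169124))
plNR (array([ 0.48260796, -0.07162046,  0.00590046]), np.float64(0.0007162767978856106))
doorfreeTop (array([0.56196676, 0.3279591 , 0.16538948]), np.float64(0.0038850264382978834))
doorhingeTop (array([0.48365362, 0.18125894, 0.17595825]), np.float64(0.0004990445647009438))
```

```bash
cat >> h.py <<'E'
YAW=.179;A=np.array([np.cos(YAW),np.sin(YAW),0]);Lf=np.array([-A[1],A[0],0]);Z=np.array([0,0,1.])
def jp(a,l,z):return a*A+l*Lf+z*Z            # jig axes (away,left,up), from base -> world
def aj(p):p=np.array(p);return np.array([p@A,p@Lf,p[2]])
def down(psi,tilt=0):                        # tool y heading psi, tilted so z points back to robot by tilt
    h=np.array([np.cos(psi),np.sin(psi),0]);y=h*np.cos(tilt)-Z*np.sin(tilt);z=-(h*np.sin(tilt)+Z*np.cos(tilt))
    return np.c_[np.cross(y,z),y,z]
def way(pts,start=None):
    s=sense();p=np.array(s["tool_pos"]);Rc=R.from_rotvec(s["orientation"]).as_matrix()
    if start is not None:p,Rc=start
    for q,Rt in pts:
        d=Rc.T@(np.array(q)-p)/.25;w=R.from_matrix(Rc.T@Rt).as_rotvec()/.5
        print("turn",w.round(3),"shift",d.round(3),"-> ",np.round(q,3),"" if max(abs(d).max(),abs(w).max())<=1 else "TOO FAR")
        p,Rc=np.array(q),Rt
E
python3 - <<'E'
from h import *
t=Cam("top");s=Cam("side")
def big(c,box):
    H,S,V=[x.astype(int) for x in cv2.split(c.hsv)];m=(S<40)&(V>150);z=np.zeros_like(m,np.uint8);x,y,w,h=box;z[y:y+h,x:x+w]=m[y:y+h,x:x+w]
    n,l,st,ce=cv2.connectedComponentsWithStats(z);i=1+st[1:,4].argmax();p=np.argwhere(l==i)[:,::-1].astype(float);c0=p.mean(0);u=np.linalg.svd(p-c0,full_matrices=False)[2][0];u=u if u[0]>0 else -u;q=(p-c0)@u;return c0+u*(q.min()-.4),c0+u*(q.max()+.4)
et,es=big(t,(340,165,50,25)),big(s,(290,300,52,55));print(et,es)
for i in(0,1):print(tri(t,et[i],s,es[i]))
M=tri(t,sum(et)/2,s,sum(es)/2);print("mid",M)
for z in(.012,.014):
  for c,e in((t,et),(s,es)):
    P=[c.plane(x,z) for x in e];v=P[0]-P[1];print(z,(P[0]+P[1])/2,"yaw",np.arctan2(v[1],v[0])-np.pi/2,np.linalg.norm(v))
D=down(.175);c=.598,-.2945
way([((.33,.30,.32),down(.70)),((.43,.06,.30),down(.25)),((.55,-.17,.25),D),((*c,.13),D),((*c,.03),D)])
E
```

```text
(array([348.66866607, 181.4312678 ]), array([385.41868685, 175.07367517])) (array([299.55661898, 306.8405569 ]), array([335.49985046, 352.32458015]))
(array([ 0.58431421, -0.2445261 ,  0.0327244 ]), np.float64(0.006258606382592993))
(array([ 0.60881136, -0.35333119,  0.01165259]), np.float64(0.00040754727238056056))
mid (array([ 0.59756249, -0.2994613 ,  0.01895135]), np.float64(0.001888437311222277))
0.012 [ 0.59971786 -0.30177892  0.012     ] yaw 0.17027055935706104 0.10423281098506365
0.012 [ 0.59871291 -0.29368429  0.012     ] yaw 0.16850840479893425 0.12132260365170744
0.014 [ 0.59936415 -0.30120767  0.014     ] yaw 0.17027055935706148 0.10404527829339756
0.014 [ 0.59796953 -0.29451316  0.014     ] yaw 0.16850840479893336 0.12100412484120919
turn [-0.001  0.     0.864] shift [-0.685 -0.753 -0.5  ] ->  [0.33 0.3  0.32] 
turn [0.  0.  0.9] shift [-0.992 -0.313  0.08 ] ->  [0.43 0.06 0.3 ] 
turn [0.   0.   0.15] shift [-1.01   0.237  0.2  ] ->  [ 0.55 -0.17  0.25] TOO FAR
turn [0. 0. 0.] shift [-0.524  0.102  0.48 ] ->  [ 0.598 -0.294  0.13 ] 
turn [0. 0. 0.] shift [0.  0.  0.4] ->  [ 0.598 -0.294  0.03 ]
```

>>> jog_arm(plan="0 0 0.86 -0.68 -0.75 -0.5 1; 0 0 0.86 -0.68 -0.75 -0.5 1; 0 0 0.86 -0.68 -0.75 -0.5 1; 0 0 0.86 -0.68 -0.75 -0.5 1; 0 0 0.86 -0.68 -0.75 -0.5 0.5; 0 0 0.86 -0.68 -0.75 -0.5 0.5")

```text
time_s: 1.15
tool_pos: [0.3303, 0.3002, 0.3217]
orientation: [1.326, 2.846, 0.004]
wrist_force: [-0.1, 1.0, 0.4]
width: 0.0514
finger_force: 0.0
```

>>> jog_arm(plan="0 0 0.9 -0.99 -0.31 0.08 0.5; 0 0 0.9 -0.99 -0.31 0.08 0.5; 0 0 0.9 -0.99 -0.31 0.08 0.5; 0 0 0.9 -0.99 -0.31 0.08 0.5; 0 0 0.9 -0.99 -0.31 0.08 0.5; 0 0 0.9 -0.99 -0.31 0.08 0.5")

```text
time_s: 1.9
tool_pos: [0.4297, 0.0627, 0.2995]
orientation: [-1.925, -2.48, 0.001]
wrist_force: [0.6, -0.3, 0.4]
width: 0.0429
finger_force: 0.0
```

>>> jog_arm(plan="0 0 0.15 -1 0.24 0.2 0.5; 0 0 0.15 -1 0.24 0.2 0.5; 0 0 0.15 -1 0.24 0.2 0.5; 0 0 0.15 -1 0.24 0.2 0.5; 0 0 0.15 -1 0.24 0.2 0.5; 0 0 0.15 -1 0.24 0.2 0.5")

```text
time_s: 2.65
tool_pos: [0.5503, -0.1631, 0.2496]
orientation: [-2.014, -2.409, -0.0]
wrist_force: [-0.6, 1.2, -0.1]
width: 0.0422
finger_force: 0.0
```

>>> jog_arm(plan="0 0 0 -0.52 0.1 0.48 0.5; 0 0 0 -0.52 0.1 0.48 0.5; 0 0 0 -0.52 0.1 0.48 0.5; 0 0 0 -0.52 0.1 0.48 0.5; 0 0 0 -0.52 0.1 0.48 0.5; 0 0 0 -0.52 0.1 0.48 0.5")

```text
time_s: 3.4
tool_pos: [0.5985, -0.2868, 0.1322]
orientation: [2.013, 2.409, 0.001]
wrist_force: [0.6, 0.2, -0.1]
width: 0.0427
finger_force: 0.0
```

```bash
python3 - <<'E'
from h import *
D=down(.170);c=.598,-.2945
way([((*c,.05),D),((*c,.006),D)])
s=sense();print(s["tool_pos"],R.from_rotvec(s["orientation"]).as_matrix().round(3).tolist(),s["time_s"],s["width"])
t=Cam("top");S=Cam("side")
a=cv2.resize(t.img[130:250,310:430],(400,400));b=cv2.resize(S.img[250:384,230:364],(400,400))
cv2.imwrite("pics/ap.png",np.hstack([a,b]))
E
```

```text
turn [0.004 0.002 0.018] shift [-0.03  -0.008  0.329] ->  [ 0.598 -0.294  0.05 ] 
turn [0. 0. 0.] shift [0.    0.    0.176] ->  [ 0.598 -0.294  0.006] 
[ 0.59845602 -0.2868219   0.13222591] [[-0.178, 0.984, 0.002], [0.984, 0.178, -0.001], [-0.001, 0.002, -1.0]] 3.4 0.042715507905183484
```

View pics/ap.png

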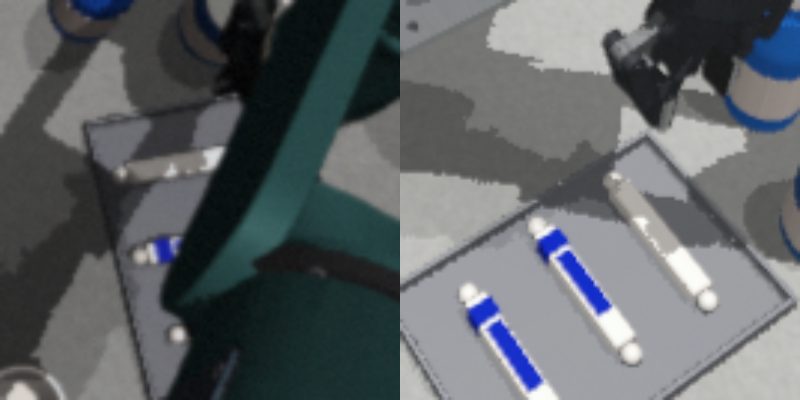

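The right half shows the blank ends at about (609,175) and (716,303) in the crop, with the gripper above and beside it. That matches the measured centre, so I descend.

>>> jog_arm(plan="0 0 0.02 -0.03 -0.01 0.33 0.5; 0 0 0.02 -0.03 -0.01 0.33 0.5; 0 0 0.02 -0.03 -0.01 0.42 0.5; 0 0 0.02 -0.03 -0.01 0.5 0.5; 0 0 0.02 -0.03 -0.01 0.504 0.5; 0 0 0.02 -0.03 -0.01 0.504 0.5")

```text
time_s: 4.25
tool_pos: [0.5971, -0.2966, 0.005]
orientation: [2.028, 2.398, 0.0]
wrist_force: [-0.1, -0.5, 1.2]
width: 0.0426
finger_force: 0.0
```

>>> jog_arm(plan="0 0 0 0 0 0 0; 0 0 0 0 0 0 0; 0 0 0 0 0 0 0; 0 0 0 0 0 0 0; 0 0 0 0 0 0 0", squeeze=40)

```text
time_s: 4.88
tool_pos: [0.5966, -0.2964, 0.0042]
orientation: [2.028, 2.399, -0.0]
wrist_force: [-0.7, 0.1, 0.2]
width: -0.0001
finger_force: 0.0
```

The gripper closed on nothing, so I look.

```bash
python3 - <<'E'
from h import *
S=Cam("side");t=Cam("top")
b=cv2.resize(S.img[270:384,240:354],(600,600),interpolation=cv2.INTER_CUBIC)
cv2.imwrite("pics/miss.png",b)
s=sense();p=np.array(s["tool_pos"]);print(p,S.proj(p),t.proj(p),S.proj(p+[0,0,.05]))
E
```

```text
[ 0.59656812 -0.2964031   0.0041929 ] [315.98891839 331.75922258] [364.4016261  179.84995814] [318.96731624 319.99765181]
```

View pics/miss.png

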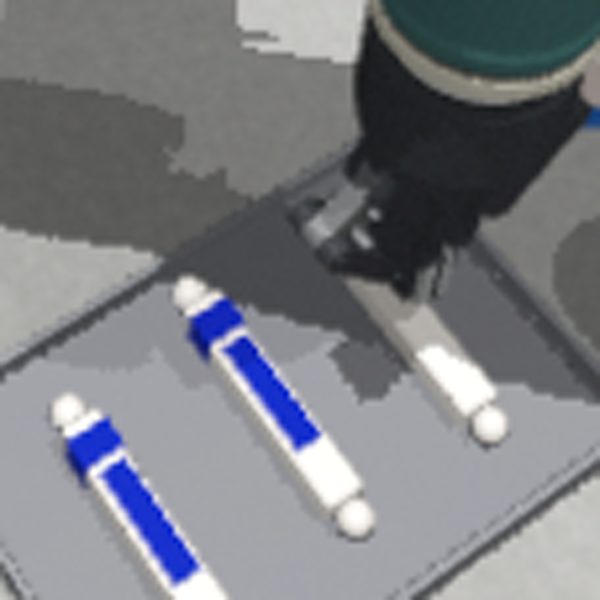

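```bash
python3 - <<'E'
from h import *
S=Cam("side");t=Cam("top")
p=np.array([.5985,-.2868,.1322]);h=np.array([.984,.178,0])
for n,q in dict(tcp=p,fx=p+.024*h,nx=p-.024*h,up=p+[0,0,.05],tipx=p+[0,0,.01]).items():print(n,S.proj(q).round(1))
p=np.array(sense()["tool_pos"]);print("now",S.proj(p),"x+30",S.proj(p+[.03,0,0]),"y+30",S.proj(p+[0,.03,0]))
for q in((333.1,350.4),(299.9,308)):print("ball",S.plane(q,.012).round(4),S.plane(q,.03).round(4))
s=sense();print(np.round(s["joints"],3))
E
```

```text
tcp [322.5 295. ]
fx [332.  289.4]
nx [312.8 300.8]
up [326.2 280.1]
tipx [323.2 292.2]
now [315.97933193 331.76529214] x+30 [328.17880221 326.9410773 ] y+30 [309.29395088 319.815262  ]
ball [ 0.6064 -0.3482  0.012 ] [ 0.5996 -0.3544  0.03  ]
ball [ 0.5879 -0.2367  0.012 ] [ 0.5815 -0.2456  0.03  ]
[-0.565  0.651  1.527 -0.     0.964 -0.732]
```

In the picture the shut fingertips sit at about (410,295), roughly 6 px above where the reported TCP projects (400,325). That suggests the tips are about 20 mm higher than reported and closed above the handle. I check the start pictures for the same offset.

```bash
python3 - <<'E'
from h import *
S=Cam("side");t=Cam("top")
a=cv2.imread("pics/top0.png");b=cv2.imread("pics/side0.png")
p=np.array([.255,.543,.195]);h=np.array([.4256,.905,0])
for n,c in(("top",t),("side",S)):
    print(n,[c.proj(p+k*h+[0,0,z]).round(1).tolist() for k in(-.045,0,.045) for z in(0,.025)])
f=lambda im,x,y:cv2.resize(im[y:y+60,x:x+60],(400,400),interpolation=cv2.INTER_CUBIC)*2.0
cv2.imwrite("pics/start.png",np.clip(np.hstack([f(a,0,305),f(b,50,45)]),0,255).astype(np.uint8))
E
```

```text
top [[35.8, 325.4], [29.6, 327.6], [18.5, 316.5], [11.9, 318.4], [1.4, 307.6], [-5.7, 309.2]]
side [[84.6, 107.0], [82.0, 99.4], [90.1, 99.4], [87.7, 91.9], [95.2, 92.3], [93.0, 84.8]]
```

View pics/start.png

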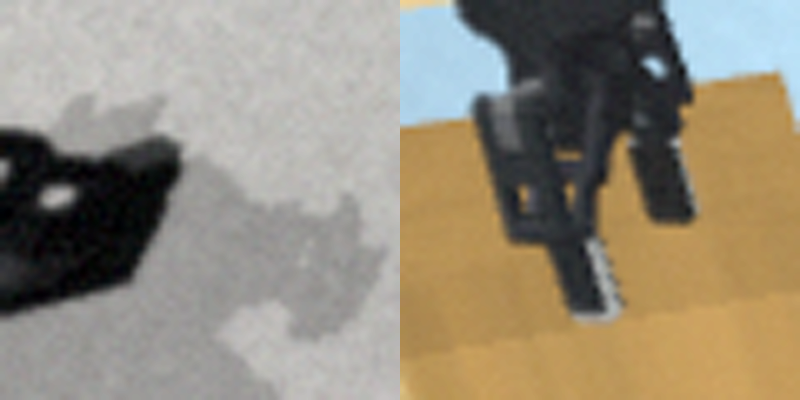

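Both start views show the tips about 20–30 mm higher than the reported TCP projects: the near tip is at about (79,93) in the side view against an expected (85,104). So the effective finger is shorter than reported. I'll feel for the floor gently with the jaws half open.

>>> jog_arm(plan="0 0 0 0 0 -0.04 0.5; 0 0 0 0 0 -0.04 0.5; 0 0 0 0 0 -0.04 0.5; 0 0 0 0 0 -0.04 0.5; 0 0 0 0 0 0 0.5; 0 0 0 0 0 0.02 0.5; 0 0 0 0 0 0.04 0.5; 0 0 0 0 0 0.04 0.5")

```text
time_s: 6.18
tool_pos: [0.5961, -0.2961, -0.0066]
orientation: [-2.028, -2.398, 0.0]
wrist_force: [-0.5, 0.2, -0.0]
width: 0.0429
finger_force: 0.0
```

>>> jog_arm(plan="0 0 0 0 0 0.008 0.5; 0 0 0 0 0 0.016 0.5; 0 0 0 0 0 0.016 0.5")

```text
time_s: 6.55
tool_pos: [0.5965, -0.2964, -0.0098]
orientation: [-2.028, -2.399, 0.0]
wrist_force: [0.4, 0.0, -0.1]
width: 0.0428
finger_force: 0.0
```

>>> jog_arm(plan="0 0 0 0 0 0.008 0.5; 0 0 0 0 0 0.016 0.5; 0 0 0 0 0 0.016 0.5")

```text
time_s: 6.92
tool_pos: [0.5964, -0.2963, -0.014]
orientation: [-2.028, -2.399, 0.0]
wrist_force: [0.2, 0.2, 0.3]
width: 0.0426
finger_force: 0.0
```

>>> jog_arm(plan="0 0 0 0 0 0.008 0.5; 0 0 0 0 0 0.008 0.5")

```text
time_s: 7.18
tool_pos: [0.5964, -0.2963, -0.016]
orientation: [-2.028, -2.399, 0.0]
wrist_force: [-0.5, 0.7, -0.5]
width: 0.0423
finger_force: 0.0
```

>>> jog_arm(plan="0 0 0 0 0 0.008 0.5; 0 0 0 0 0 0.008 0.5")

```text
time_s: 7.42
tool_pos: [0.5964, -0.2963, -0.018]
orientation: [-2.028, -2.399, 0.0]
wrist_force: [0.5, 0.4, -0.2]
width: 0.0425
finger_force: 0.0
```

>>> jog_arm(plan="0 0 0 0 0 0 0; 0 0 0 0 0 0 0; 0 0 0 0 0 0 0; 0 0 0 0 0 0 0", squeeze=30)

```text
time_s: 7.92
tool_pos: [0.5966, -0.2965, -0.0176]
orientation: [2.028, 2.399, -0.0]
wrist_force: [-0.9, 0.3, 2.1]
width: 0.0159
finger_force: 29.4
```

>>> jog_arm(plan="0 0 0 0 0 0 0; 0 0 0 0 0 0 0")

```text
time_s: 8.18
tool_pos: [0.5966, -0.2964, -0.0177]
orientation: [2.028, 2.399, -0.0]
wrist_force: [-1.3, -0.7, 3.3]
width: 0.0162
finger_force: 29.5
```

>>> jog_arm(plan="0 0 0 0 0 -0.04 0; 0 0 0 0 0 -0.16 0; 0 0 0 0 0 -0.4 0; 0 0 0 0 0 -0.7 0; 0 0 0 0 0 -0.9 0; 0 0 0 0 0 -0.9 0; 0 0 0 0 0 -0.9 0", squeeze=45)

```text
time_s: 9.05
tool_pos: [0.5962, -0.2961, 0.2073]
orientation: [2.028, 2.399, -0.0]
wrist_force: [0.1, 1.1, -1.2]
width: 0.015
finger_force: 44.0
```

```bash
python3 - <<'E'
from h import *
S=Cam("side");s=sense();p=np.array(s["tool_pos"]);print(p,S.proj(p),S.proj(p+[0,0,.0217]),s["width"],s["wrist_force"])
H,Sa,V=[x.astype(int) for x in cv2.split(S.hsv)]
m=(Sa<40)&(V>140);z=np.zeros_like(m);z[180:384,250:400]=m[180:384,250:400]
for b in blobs(z,25):print(b[0],b[1],np.round(b[2][1],1),round(b[2][2]))
x,y=[int(v) for v in S.proj(p)];cv2.imwrite("pics/lift.png",cv2.resize(S.img[y-65:y+65,x-65:x+65],(600,600),interpolation=cv2.INTER_CUBIC));print(x-65,y-65)
E
```

```text
[ 0.59555249 -0.29572862  0.20597565] [329.17185601 276.85015194] [330.99455719 269.58809254] 0.01486795266868683 [ 0.69935796  0.30154945 -0.93877878]
[250, 180, 116, 113, 4319] [300.4, 233.8] [115.9 110.1] 4
[360, 180, 40, 32, 431] [390.5, 192.4] [31. 39.] 90
[377, 196, 23, 35, 331] [388.6, 212.1] [38.6 10.3] 47
[250, 206, 12, 18, 74] [253.9, 212.6] [ 6.7 18.1] 38
[366, 234, 34, 30, 107] [382.1, 251.6] [42. 10.] 37
[356, 239, 44, 41, 333] [377.4, 259.2] [52.3 15. ] 41
[250, 248, 6, 9, 36] [252.0, 252.4] [8. 5.] 90
[368, 275, 11, 13, 59] [372.3, 282.1] [15.   6.4] 53
[301, 286, 53, 28, 686] [328.2, 297.1] [51.1 21.9] 11
[250, 288, 150, 96, 7790] [329.2, 352.1] [149.  95.] 0
[301, 299, 26, 19, 269] [312.0, 308.4] [26.  15.3] 11
[250, 310, 23, 23, 313] [258.2, 319.0] [22. 22.] 90
[366, 330, 27, 11, 174] [378.3, 335.1] [10. 26.] 90
264 211
```

View pics/lift.png

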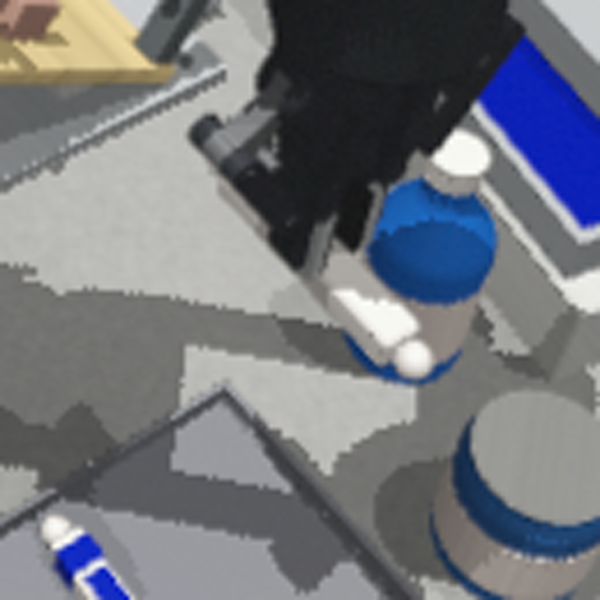

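The handle is held, with its balls at about (207,135) and (413,358). But the width of 15–16 mm and the picture suggest the tips hold only its upper edge. I set it back and regrip deeper.

>>> jog_arm(plan="0 0 0 0 0 0.25 0; 0 0 0 0 0 0.5 0; 0 0 0 0 0 0.75 0; 0 0 0 0 0 0.85 0; 0 0 0 0 0 0.888 0; 0 0 0 0 0 0.9 0; 0 0 0 0 0 0.9 0; 0 0 0 0 0 0.9 0")

```text
time_s: 10.1
tool_pos: [0.5959, -0.2958, -0.0175]
orientation: [-2.028, -2.398, 0.0]
wrist_force: [-2.1, 1.8, 3.5]
width: 0.015
finger_force: 44.9
```

>>> jog_arm(plan="0 0 0 0 0 0 0.45; 0 0 0 0 0 0 0.45; 0 0 0 0 0 0 0.45; 0 0 0 0 0 0 0.45; 0 0 0 0 0 0.012 0.45; 0 0 0 0 0 0.012 0.45")

```text
time_s: 10.85
tool_pos: [0.5963, -0.2962, -0.0211]
orientation: [-2.028, -2.399, 0.0]
wrist_force: [-0.5, -0.3, -0.7]
width: 0.0383
finger_force: 0.0
```

>>> jog_arm(plan="0 0 0 0 0 0.008 0.45; 0 0 0 0 0 0.008 0.45")

```text
time_s: 11.1
tool_pos: [0.5964, -0.2963, -0.023]
orientation: [-2.028, -2.399, 0.0]
wrist_force: [0.0, 0.7, -0.3]
width: 0.0384
finger_force: 0.0
```

>>> jog_arm(plan="0 0 0 0 0 0.008 0.45; 0 0 0 0 0 0.008 0.45")

```text
time_s: 11.35
tool_pos: [0.5964, -0.2963, -0.025]
orientation: [-2.028, -2.399, 0.0]
wrist_force: [0.1, -0.5, 0.1]
width: 0.0384
finger_force: 0.0
```

>>> jog_arm(plan="0 0 0 0 0 0.008 0.45; 0 0 0 0 0 0.008 0.45")

```text
time_s: 11.6
tool_pos: [0.5964, -0.2963, -0.027]
orientation: [-2.028, -2.399, 0.0]
wrist_force: [0.5, 0.1, -0.6]
width: 0.0384
finger_force: 0.0
```

>>> jog_arm(plan="0 0 0 0 0 0 0; 0 0 0 0 0 0 0; 0 0 0 0 0 0 0; 0 0 0 0 0 0 0; 0 0 0 0 0 0 0", squeeze=40)

```text
time_s: 12.22
tool_pos: [0.5968, -0.2965, -0.0266]
orientation: [2.028, 2.399, -0.0]
wrist_force: [0.4, -1.0, 2.9]
width: 0.0165
finger_force: 39.9
```

```bash
cat >> h.py <<'E'
N=jp(.600,-.0516,.094);n30=.5*A+.866*Z;RJ=down(.179,np.pi/6)
def tcp(u,Rm,off):return np.array(u)-Rm@np.array(off)
E
python3 - <<'E'
from h import *
o=[.002,0,-.031]
way([((.597,-.296,.2),down(.17)),((.625,-.10,.20),down(.179,.3)),(tcp(N+.08*n30,RJ,o),RJ)])
E
```

```text
turn [ 0.001  0.001 -0.006] shift [ 0.002  0.001 -0.906] ->  [ 0.597 -0.296  0.2  ] 
turn [ 0.6   -0.003 -0.018] shift [0.754 0.243 0.   ] ->  [ 0.625 -0.1    0.2  ] 
turn [ 0.447 -0.    -0.   ] shift [0.624 0.179 0.211] ->  [0.624 0.058 0.136]
```

>>> jog_arm(plan="0 0 0 0 0 -0.06 0; 0 0 0 0 0 -0.2 0; 0 0 0 0 0 -0.45 0; 0 0 0 0 0 -0.7 0; 0 0 0 0 0 -0.9 0; 0 0 0 0 0 -0.9 0")

```text
time_s: 12.98
tool_pos: [0.5996, -0.2982, 0.2049]
orientation: [2.021, 2.391, 0.002]
wrist_force: [-0.6, -1.1, -0.2]
width: 0.0171
finger_force: 39.6
```

>>> jog_arm(plan="0.15 0 0 0.18 0.06 0 0; 0.3 0 0 0.37 0.12 0 0; 0.45 0 -0.01 0.56 0.18 0 0; 0.6 0 -0.02 0.75 0.24 0 0; 0.6 0 -0.02 0.75 0.24 0 0; 0.6 0 -0.02 0.75 0.24 0 0")

```text
time_s: 13.72
tool_pos: [0.624, -0.1015, 0.1974]
orientation: [-1.878, -2.246, 0.34]
wrist_force: [-0.0, -0.6, -1.1]
width: 0.0167
finger_force: 39.6
```

>>> jog_arm(plan="0.15 0 0 0.2 0.06 0.07 0; 0.3 0 0 0.4 0.12 0.14 0; 0.447 0 0 0.62 0.18 0.2 0; 0.447 0 0 0.62 0.18 0.21 0; 0.447 0 0 0.62 0.18 0.21 0")

```text
time_s: 14.35
tool_pos: [0.6241, 0.0542, 0.1348]
orientation: [-1.766, -2.108, 0.565]
wrist_force: [0.8, -0.4, -0.8]
width: 0.0166
finger_force: 39.6
```

```bash
python3 - <<'E'
from h import *
S=Cam("side");t=Cam("top");s=sense();p=np.array(s["tool_pos"]);Rm=R.from_rotvec(s["orientation"]).as_matrix();print(p,s["width"],s["finger_force"],s["time_s"])
print((RJ.T@Rm).round(3).tolist())
pics=[]
for n,c in(("t",t),("s",S)):
    q=[c.proj(p+Rm@np.array([.002+k,0,-.039])) for k in(-.0535,0,.0535)];print(n,np.round(q,1).tolist())
    x,y=[int(v) for v in q[1]];w=34;print(x-w,y-w);pics.append(cv2.resize(c.img[y-w:y+w,x-w:x+w],(400,400),interpolation=cv2.INTER_CUBIC))
cv2.imwrite("pics/pre.png",np.hstack(pics))
E
```

```text
[0.62468729 0.0537213  0.13614675] 0.016694754213020583 39.627957344055176 14.45
[[1.0, -0.004, 0.003], [0.004, 1.0, 0.002], [-0.003, -0.002, 1.0]]
t [[256.9, 145.9], [235.3, 149.7], [213.6, 153.5]]
201 115
s [[283.6, 181.1], [271.1, 169.2], [259.5, 158.1]]
237 135
```

View pics/pre.png

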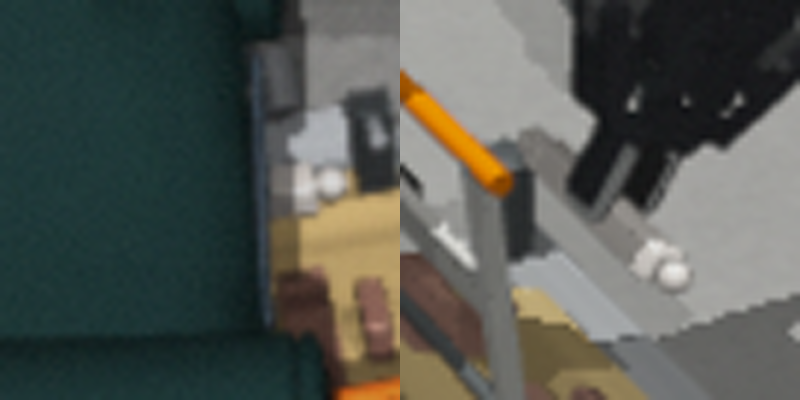

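Both views place the right ball within 0.4 px of the prediction (top (257.3,146.1), side (283.6,181.3)). The tool-offset model holds, so I descend to the nest.

```bash
python3 - <<'E'
from h import *
o=[.002,0,-.031]
way([(tcp(N+.018*n30,RJ,o),RJ),(tcp(N+.001*n30,RJ,o),RJ)])
E
```

```text
turn [ 0.004 -0.005 -0.007] shift [ 0.018 -0.     0.247] ->  [0.594 0.053 0.083] 
turn [0. 0. 0.] shift [ 0.    -0.     0.068] ->  [0.585 0.051 0.068]
```

>>> jog_arm(plan="0 0 -0.007 0.018 0 0.08 0; 0 0 -0.007 0.018 0 0.16 0; 0 0 -0.007 0.018 0 0.24 0; 0 0 -0.007 0.018 0 0.247 0; 0 0 -0.007 0.018 0 0.247 0")

```text
time_s: 15.08
tool_pos: [0.594, 0.054, 0.0828]
orientation: [-1.763, -2.111, 0.561]
wrist_force: [0.5, 0.6, 1.4]
width: 0.0167
finger_force: 39.6
```

```bash
python3 - <<'E'
from h import *
o=[.002,0,-.031]
s=sense();p=np.array(s["tool_pos"]);Rm=R.from_rotvec(s["orientation"]).as_matrix();print("handle in nest frame x(down) y z",RJ.T@(p+Rm@o-N),np.round(s["wrist_force"],1))
way([(tcp(N+.001*n30,RJ,o),RJ)])
# right ball & saddle check, top view
t=Cam("top");S=Cam("side")
for n,c in(("t",t),("s",S)):
    H,Sa,V=[x.astype(int) for x in cv2.split(c.hsv)]
    q=c.proj(p+Rm@np.array([.002-.0535,0,-.039]));print(n,"ball expected",q)
    x,y=[int(v) for v in q];m=np.zeros_like(V,bool);m[y-7:y+8,x-7:x+8]=((Sa<35)&(V>175))[y-7:y+8,x-7:x+8]
    for b in blobs(m,5):print(b[0],b[1])
E
```

```text
handle in nest frame x(down) y z [ 0.00094167  0.00045998 -0.01835057] [0.5 0.6 1.4]
turn [ 0.004 -0.005  0.002] shift [-0.004 -0.002  0.069] ->  [0.585 0.051 0.068] 
t ball expected [256.61704063 162.78662669]
[256, 161, 3, 4, 10] [257.0, 162.2]
s ball expected [271.09494919 200.16556833]
[269, 195, 5, 7, 18] [271.2, 198.9]
```

>>> jog_arm(plan="0 0 0 -0.003 -0.003 0.016 0; 0 0 0 -0.003 -0.003 0.032 0; 0 0 0 -0.003 -0.003 0.04 0; 0 0 0 -0.003 -0.003 0.04 0")

```text
time_s: 15.68
tool_pos: [0.5874, 0.0534, 0.0729]
orientation: [-1.76, -2.111, 0.563]
wrist_force: [-0.4, 0.5, -0.9]
width: 0.0169
finger_force: 39.6
```

>>> jog_arm(plan="0 0 0 0 0 0.01 0; 0 0 0 0 0 0.02 0; 0 0 0 0 0 0.02 0")

```text
time_s: 16.05
tool_pos: [0.585, 0.0529, 0.0687]
orientation: [-1.76, -2.111, 0.563]
wrist_force: [0.0, 0.3, -0.2]
width: 0.0165
finger_force: 39.6
```

>>> jog_arm(plan="0 0 0 -0.004 0 0.006 0; 0 0 0 -0.006 0 0.008 0; 0 0 0 -0.006 0 0.008 0")

```text
time_s: 16.42
tool_pos: [0.5846, 0.0512, 0.0672]
orientation: [-1.761, -2.111, 0.563]
wrist_force: [-0.1, -1.0, -1.4]
width: 0.017
finger_force: 39.7
```

>>> jog_arm(plan="0 0 0 0 0 0.006 0; 0 0 0 0 0 0.006 0")

```text
time_s: 16.68
tool_pos: [0.5846, 0.0512, 0.067]
orientation: [-1.762, -2.112, 0.561]
wrist_force: [0.9, 0.8, 6.1]
width: 0.0166
finger_force: 40.4
```

```bash
python3 - <<'E'
from h import *
o=[.002,0,-.031]
s=sense();p=np.array(s["tool_pos"]);Rm=R.from_rotvec(s["orientation"]).as_matrix();print(RJ.T@(p+Rm@o-N),RJ.T@s["wrist_force"],(RJ.T@Rm).round(3).tolist())
E
```

```text
[-0.0002025  -0.00010253  0.000226  ] [ 0.66754247 -2.13828374 -5.83789758] [[1.0, 0.002, 0.002], [-0.002, 1.0, 0.002], [-0.002, -0.002, 1.0]]
```

Contact came at z = 0.2 mm in the nest frame, so the handle is seated. I release and retract along the normal.

>>> jog_arm(plan="0 0 0 0 0 -0.004 0.4; 0 0 0 0 0 -0.004 0.4; 0 0 0 0 0 -0.004 0.4; 0 0 0 0 0 -0.004 0.4; 0 0 0 0 0 -0.1 0.4; 0 0 0 0 0 -0.3 0.4; 0 0 0 0 0 -0.5 0.4; 0 0 0 0 0 -0.7 0.4")

```text
time_s: 17.68
tool_pos: [0.6704, 0.0664, 0.2188]
orientation: [-1.76, -2.111, 0.563]
wrist_force: [1.0, -0.4, -0.4]
width: 0.0341
finger_force: 0.0
```

```bash
python3 - <<'E'
from h import *
t=Cam("top");S=Cam("side")
for n,c in(("t",t),("s",S)):
    for k in(-.0535,.0535):
        q=c.proj(N+k*Lf+.008*n30);x,y=[int(round(v)) for v in q];H,Sa,V=[u.astype(int) for u in cv2.split(c.hsv)]
        m=np.zeros_like(V,bool);m[y-6:y+7,x-6:x+7]=((Sa<40)&(V>150))[y-6:y+7,x-6:x+7];print(n,k,q.round(1),[(b[0][4],b[1]) for b in blobs(m,4)])
H=N+.07*np.array([-.866*A[0],-.866*A[1],.5])+.024*n30
print("hinge",aj(H),"bar now",aj(H)+.14*np.array([np.cos(1.698),0,np.sin(1.698)]))
print("tool",aj(sense()["tool_pos"]))
a=t.img[150:210,190:290];b=S.img[120:240,190:310];cv2.imwrite("pics/placed.png",np.hstack([cv2.resize(a,(400,240)),cv2.resize(b,(400,400))[:240]]))
E
```

```text
t -0.0535 [257.6 167.5] [(18, [257.2, 167.1])]
t 0.0535 [216.9 174.9] []
s -0.0535 [267.9 206.2] [(31, [267.5, 205.0])]
s 0.0535 [245.6 182.5] [(12, [247.3, 177.4])]
hinge [ 0.55138  -0.0516    0.149784] bar now [ 0.53361947 -0.0516      0.28865287]
tool [ 0.67513246 -0.05439457  0.22214161]
```

The right ball sits within half a pixel of home in both views. Next comes the clamp: shut fingers, go over the bar, come down on its robot side and push it over.

```bash
python3 - <<'E'
from h import *
l=-.0516;o=[0,0,-.03];D0=down(.179)
P=lambda a,z,tl:(tcp(jp(a,l,z),down(.179,tl),o),down(.179,tl))
way([P(.66,.38,.3),P(.485,.37,0),P(.485,.268,0)])
print("push"); q=P(.485,.268,0)
for th in(90,80,70,60,50,42):
    th=np.radians(th);b=np.array([.5514+.14*np.cos(th),.1498+.14*np.sin(th)]);print(np.degrees(th).round(),end=" ");way([P(b[0]-.0195,b[1]-.018,0)],start=q)
E
```

```text
turn [-0.427 -0.002  0.003] shift [ 0.012 -0.337 -0.403] ->  [0.65  0.065 0.351] 
turn [-0.6  0.  -0. ] shift [ 0.    -0.621  0.24 ] ->  [0.486 0.036 0.34 ] 
turn [0. 0. 0.] shift [0.    0.    0.408] ->  [0.486 0.036 0.238] 
push
90.0 turn [0. 0. 0.] shift [-0.     0.188 -0.015] ->  [0.533 0.044 0.242] 
80.0 turn [0. 0. 0.] shift [-0.     0.285 -0.007] ->  [0.557 0.048 0.24 ] 
70.0 turn [0. 0. 0.] shift [-0.     0.379  0.019] ->  [0.58  0.052 0.233] 
60.0 turn [0. 0. 0.] shift [-0.     0.468  0.06 ] ->  [0.601 0.056 0.223] 
50.0 turn [0. 0. 0.] shift [-0.     0.548  0.116] ->  [0.621 0.06  0.209] 
42.0 turn [0. 0. 0.] shift [-0.     0.604  0.17 ] ->  [0.635 0.062 0.195]
```

>>> jog_arm(plan="-0.1 0 0 0.01 -0.08 -0.2 0; -0.2 0 0 0.01 -0.17 -0.3 0; -0.43 0 0 0.01 -0.34 -0.4 0; -0.43 0 0 0.01 -0.34 -0.4 0; -0.43 0 0 0.01 -0.34 -0.4 0")

```text
time_s: 18.4
tool_pos: [0.6457, 0.0641, 0.3466]
orientation: [-1.871, -2.243, 0.346]
wrist_force: [-0.3, 0.2, -1.1]
width: 0.0001
finger_force: 0.0
```

>>> jog_arm(plan="-0.2 0 0 0 -0.2 0.05 0; -0.4 0 0 0 -0.4 0.14 0; -0.6 0 0 0 -0.62 0.24 0; -0.6 0 0 0 -0.62 0.24 0; -0.6 0 0 0 -0.62 0.24 0")

```text
time_s: 19.02
tool_pos: [0.4831, 0.0344, 0.3355]
orientation: [-2.007, -2.405, 0.009]
wrist_force: [-0.7, -0.6, 0.7]
width: 0.0
finger_force: 0.0
```

```bash
python3 - <<'E'
from h import *
l=-.0516;o=[0,0,-.03]
P=lambda a,z,tl:(tcp(jp(a,l,z),down(.179,tl),o),down(.179,tl))
s=sense();print(s["width"],s["tool_pos"],s["time_s"])
way([P(.485,.268,0)])
E
```

```text
2.0186410553942276e-05 [0.48308299 0.03443665 0.33551194] 19.025
turn [-0.02  -0.007  0.001] shift [0.001 0.018 0.39 ] ->  [0.486 0.036 0.238]
```

>>> jog_arm(plan="-0.02 0 0 0 0.018 0.15 0; -0.02 0 0 0 0.018 0.3 0; -0.02 0 0 0 0.018 0.39 0; -0.02 0 0 0 0.018 0.39 0")

```text
time_s: 19.52
tool_pos: [0.4884, 0.0355, 0.2369]
orientation: [-2.01, -2.409, -0.001]
wrist_force: [-0.4, -0.9, 0.4]
width: -0.0
finger_force: 0.0
```

>>> jog_arm(plan="0 0 0 0 0.08 0 0; 0 0 0 0 0.13 -0.01 0; 0 0 0 0 0.19 -0.015 0; 0 0 0 0 0.235 -0.01 0; 0 0 0 0 0.285 -0.005 0; 0 0 0 0 0.285 -0.005 0")

```text
time_s: 20.27
tool_pos: [0.5578, 0.0484, 0.2401]
orientation: [-2.012, -2.411, -0.006]
wrist_force: [-0.1, -0.2, -0.3]
width: 0.0001
finger_force: 0.0
```

```bash
cat >> h.py <<'E'
def bar():
    t=Cam("top");S=Cam("side");out=[]
    for c,(x,y,w,h) in((t,(185,120,110,90)),(S,(195,115,110,130))):
        H,Sa,V=[u.astype(int) for u in cv2.split(c.hsv)];m=np.zeros_like(V,bool);m[y:y+h,x:x+w]=((H>4)&(H<18)&(Sa>190)&(V>80))[y:y+h,x:x+w]
        p=np.argwhere(m)[:,::-1].astype(float);c0=p.mean(0);u=np.linalg.svd(p-c0,full_matrices=False)[2][0];u=u if u[0]>0 else -u;q=(p-c0)@u;out.append((c0+u*(q.min()-.4),c0+u*(q.max()+.4),len(p)))
    for i in(0,1):
        P,e=tri(t,out[0][i],S,out[1][i]);b=aj(P);print("bar end",i,b.round(4),"err",round(e,4),"theta",np.degrees(np.arctan2(b[2]-.1498,b[0]-.5514)).round(1),out[0][2],out[1][2])
E
python3 -c "
from h import *
bar()"
```

```text
bar end 0 [0.5751 0.0422 0.2915] err 0.0033 theta 80.5 102 101
bar end 1 [ 0.5797 -0.1463  0.284 ] err 0.0 theta 78.1 102 101
```

The bar follows: θ is about 79° and it stays where left. I push on.

>>> jog_arm(plan="0 0 0 0 0.05 0.012 0; 0 0 0 0 0.095 0.026 0; 0 0 0 0 0.14 0.045 0; 0 0 0 0 0.183 0.067 0; 0 0 0 0 0.225 0.095 0; 0 0 0 0 0.263 0.123 0; 0 0 0 0 0.319 0.177 0; 0 0 0 0 0.319 0.177 0")

```text
time_s: 21.38
tool_pos: [0.6355, 0.0628, 0.1943]
orientation: [-2.011, -2.41, -0.003]
wrist_force: [-1.1, -0.2, -0.2]
width: 0.0001
finger_force: 0.0
```

```bash
python3 - <<'E'
from h import *
bar()
l=-.0516;o=[0,0,-.03]
s=sense();print(aj(s["tool_pos"]))
P=lambda th,gap,tl:(tcp(jp(.5514+.14*np.cos(np.radians(th)),l,.1498+.14*np.sin(np.radians(th)))+(.005+gap)*-down(.179,tl)[:,2],down(.179,tl),o),down(.179,tl))
p=s["tool_pos"];up=(np.array(p)+[0,0,.08],down(.179));way([up,P(42,.02,0)])
q=P(42,.02,0)
for th in(36,28,20,10,0):print(th,end=" ");way([P(th,0,0)],start=q)
E
```

```text
bar end 0 [0.6621 0.0429 0.2339] err 0.0042 theta 37.2 73 98
bar end 1 [ 0.6596 -0.1459  0.2366] err 0.0002 theta 38.7 73 98
[ 0.63618008 -0.05144548  0.19560695]
turn [ 0.001 -0.007  0.002] shift [ 0.001  0.    -0.32 ] ->  [0.635 0.063 0.276] 
turn [0. 0. 0.] shift [-0.001  0.077  0.149] ->  [0.654 0.066 0.238] 
36 turn [0. 0. 0.] shift [-0.     0.037  0.126] ->  [0.663 0.068 0.207] 
28 turn [0. 0. 0.] shift [-0.     0.078  0.192] ->  [0.673 0.069 0.191] 
20 turn [0. 0. 0.] shift [-0.     0.11   0.263] ->  [0.681 0.071 0.173] 
10 turn [0. 0. 0.] shift [-0.     0.135  0.357] ->  [0.687 0.072 0.149] 
0 turn [0. 0. 0.] shift [-0.     0.144  0.455] ->  [0.69  0.072 0.125]
```

>>> jog_arm(plan="0 0 0 0 -0.01 -0.15 0; 0 0 0 0 -0.01 -0.32 0; 0 0 0 0 -0.01 -0.32 0; 0 0 0 0 0.1 -0.3 0; 0 0 0 0 0.1 -0.2 0; 0 0 0 0 0.1 -0.17 0; 0 0 0 0 0.1 -0.17 0")

```text
time_s: 22.35
tool_pos: [0.6588, 0.0669, 0.2378]
orientation: [-2.011, -2.41, -0.003]
wrist_force: [0.3, -0.2, 0.1]
width: 0.0001
finger_force: 0.0
```

>>> jog_arm(plan="0 0 0 0 0.01 0.06 0; 0 0 0 0 0.015 0.12 0; 0 0 0 0 0.03 0.155 0; 0 0 0 0 0.055 0.192 0; 0 0 0 0 0.07 0.225 0; 0 0 0 0 0.085 0.263 0; 0 0 0 0 0.085 0.263 0")

```text
time_s: 23.22
tool_pos: [0.6854, 0.0715, 0.1736]
orientation: [2.01, 2.409, 0.014]
wrist_force: [6.7, 1.9, 4.4]
width: -0.0003
finger_force: 3.0
```

```bash
python3 - <<'E'
from h import *
bar()
s=sense();print(aj(s["tool_pos"]),s["time_s"],s["wrist_force"])
E
```

```text
bar end 0 [0.6783 0.0431 0.2074] err 0.0011 theta 24.4 131 118
bar end 1 [ 0.6793 -0.1437  0.2047] err 0.0031 theta 23.2 131 118
[ 0.68356828 -0.05150501  0.17275883] 23.325 [ 0.41385503 -0.23813488  0.83125759]
```

```bash
python3 - <<'E'
from h import *
l=-.0516;o=[0,0,-.038];q=None
P=lambda th,tl:(tcp(jp(.5514+.14*np.cos(np.radians(th)),l,.1498+.14*np.sin(np.radians(th)))-.005*down(.179,tl)[:,2],down(.179,tl),o),down(.179,tl))
for th,tl in((18,0),(12,0),(6,.05),(0,.1),(-6,.2),(-12,.3),(-18,.4)):way([P(th,tl)])
E
```

```text
turn [ 0.005 -0.006  0.002] shift [-0.001  0.004  0.051] ->  [0.683 0.071 0.16 ] 
turn [ 0.005 -0.006  0.002] shift [-0.001  0.019  0.107] ->  [0.687 0.072 0.146] 
turn [ 0.105 -0.006  0.002] shift [-0.001  0.021  0.165] ->  [0.687 0.072 0.131] 
turn [ 0.205 -0.006  0.002] shift [-0.001  0.018  0.223] ->  [0.686 0.072 0.117] 
turn [ 0.405 -0.006  0.002] shift [-0.001  0.001  0.28 ] ->  [0.682 0.071 0.103] 
turn [ 0.605 -0.006  0.003] shift [-0.001 -0.021  0.334] ->  [0.677 0.07  0.089] 
turn [ 0.805 -0.005  0.003] shift [-0.001 -0.049  0.386] ->  [0.67  0.069 0.076]
```

>>> jog_arm(plan="0 0 0 0 0.01 0.05 0; 0 0 0 0 0.02 0.1 0; 0.1 0 0 0 0.022 0.16 0; 0.2 0 0 0 0.018 0.22 0; 0.2 0 0 0 0.018 0.22 0")

```text
time_s: 23.95
tool_pos: [0.6836, 0.072, 0.1145]
orientation: [-1.966, -2.357, 0.119]
wrist_force: [-0.0, 0.3, -1.5]
width: 0.0001
finger_force: 0.0
```

```bash
python3 - <<'E'
from h import *
bar()
s=sense();print(aj(s["tool_pos"]),s["time_s"],s["wrist_force"])
l=-.0516;o=[0,0,-.038]
P=lambda th,tl:(tcp(jp(.5514+.14*np.cos(np.radians(th)),l,.1498+.14*np.sin(np.radians(th)))-.005*down(.179,tl)[:,2],down(.179,tl),o),down(.179,tl))
for th,tl in((-6,.2),(-12,.3),(-18,.4),(-22,.5),(-24,.5236)):way([P(th,tl)])
E
```

```text
bar end 0 [ 0.6281 -0.0908  0.2639] err 0.0566 theta 56.1 28 83
bar end 1 [ 0.6889 -0.1427  0.1466] err 0.0039 theta -1.3 28 83
[ 0.68628887 -0.05106134  0.11683128] 24.05 [-0.14500287  0.36796785  0.34188452]
turn [ 0.2   -0.007  0.003] shift [-0.002 -0.003  0.057] ->  [0.682 0.071 0.103] 
turn [ 0.4   -0.007  0.003] shift [-0.003 -0.02   0.113] ->  [0.677 0.07  0.089] 
turn [ 0.6   -0.006  0.004] shift [-0.003 -0.042  0.168] ->  [0.67  0.069 0.076] 
turn [ 0.8   -0.006  0.004] shift [-0.003 -0.064  0.201] ->  [0.664 0.068 0.068] 
turn [ 0.847 -0.006  0.004] shift [-0.003 -0.072  0.219] ->  [0.661 0.067 0.064]
```

>>> jog_arm(plan="0.2 0 0 0 -0.003 0.057 0; 0.4 0 0 0 -0.02 0.113 0; 0.6 0 0 0 -0.042 0.168 0; 0.8 0 0 0 -0.064 0.2 0; 0.85 0 0 0 -0.07 0.205 0; 0.85 0 0 0 -0.07 0.205 0")

```text
time_s: 24.8
tool_pos: [0.6632, 0.0681, 0.0686]
orientation: [-1.761, -2.112, 0.562]
wrist_force: [-0.3, 0.2, -0.3]
width: 0.0002
finger_force: 0.0
```

```bash
python3 - <<'E'
from h import *
bar()
s=sense();print(aj(s["tool_pos"]),s["time_s"],RJ.T@s["wrist_force"],(RJ.T@R.from_rotvec(s["orientation"]).as_matrix()).round(3).tolist())
b=jp(.5514+.1212,-.0516,.0798);print("bar closed centre in tool frame rel tcp",RJ.T@(b-s["tool_pos"]))
E
```

```text
bar end 0 [ 0.6241 -0.077   0.211 ] err 0.0492 theta 40.1 40 108
bar end 1 [ 0.6815 -0.1459  0.0898] err 0.0005 theta -24.8 40 108
[ 0.66491695 -0.05117813  0.06981351] 24.9 [-0.300719    0.57982833 -0.04880277] [[1.0, 0.002, 0.002], [-0.002, 1.0, 0.003], [-0.002, -0.003, 1.0]]
bar closed centre in tool frame rel tcp [-0.00042187  0.00166047 -0.01249007]
```

>>> jog_arm(plan="0 0 0 0 0.003 0.008 0; 0 0 0 0 0.003 0.016 0; 0 0 0 0 0.003 0.016 0")

```text
time_s: 25.28
tool_pos: [0.6617, 0.0678, 0.0651]
orientation: [-1.761, -2.112, 0.562]
wrist_force: [-0.4, -1.4, 0.4]
width: -0.0004
finger_force: 0.2
```

>>> jog_arm(plan="0 0 0 0 0 0.006 0; 0 0 0 0 0 0.012 0; 0 0 0 0 0 0.012 0")

```text
time_s: 25.65
tool_pos: [0.6606, 0.0675, 0.0623]
orientation: [-1.761, -2.112, 0.562]
wrist_force: [1.3, 0.1, 1.7]
width: -0.0001
finger_force: 1.1
```

```bash
python3 - <<'E'
from h import *
bar();s=sense();print(RJ.T@s["wrist_force"],RJ.T@(jp(.6726,-.0516,.0798)-s["tool_pos"]))
E
```

```text
bar end 0 [ 0.6206 -0.0784  0.2103] err 0.05 theta 41.2 39 109
bar end 1 [ 0.6782 -0.1458  0.0862] err 0.0012 theta -26.6 39 109
[-0.82259303  0.25049442 -2.09763032] [-0.00046256  0.00042316 -0.02040862]
```

Contact has started (about 2 N, the catch zone). I press on in 2 mm steps.

>>> jog_arm(plan="0 0 0 0 0 0.008 0; 0 0 0 0 0 0.008 0")

```text
time_s: 26.0
tool_pos: [0.6602, 0.0674, 0.0615]
orientation: [-1.762, -2.113, 0.561]
wrist_force: [2.1, 0.0, 5.6]
width: -0.0001
finger_force: 3.2
```

>>> jog_arm(plan="0 0 0 0 0 0.008 0; 0 0 0 0 0 0.008 0")

```text
time_s: 26.25
tool_pos: [0.6601, 0.0674, 0.0609]
orientation: [-1.763, -2.114, 0.56]
wrist_force: [4.2, 1.3, 12.1]
width: 0.0003
finger_force: 5.9
```

>>> jog_arm(plan="0 0 0 0 0 0.006 0; 0 0 0 0 0 0.006 0")

```text
time_s: 26.5
tool_pos: [0.6597, 0.0673, 0.0599]
orientation: [-1.763, -2.115, 0.559]
wrist_force: [4.2, 1.0, 11.4]
width: -0.0002
finger_force: 5.9
```

```bash
python3 - <<'E'
from h import *
bar();s=sense();print(RJ.T@s["wrist_force"],RJ.T@(jp(.6726,-.0516,.0798)-s["tool_pos"]))
E
```

```text
bar end 0 [ 0.6202 -0.0784  0.2067] err 0.0506 theta 39.6 37 106
bar end 1 [ 0.6777 -0.1456  0.0829] err 0.0013 theta -27.9 37 106
[ -0.01742877  -2.12427858 -11.46348341] [-3.19983403e-04  3.69419843e-05 -2.32084744e-02]
```

>>> jog_arm(plan="0 0 0 0 0 0.006 0; 0 0 0 0 0 0.006 0")

```text
time_s: 26.85
tool_pos: [0.6585, 0.0671, 0.0576]
orientation: [-1.763, -2.114, 0.56]
wrist_force: [3.2, -0.7, 6.9]
width: -0.0
finger_force: 4.0
```

>>> jog_arm(plan="0 0 0 0 0 0.006 0; 0 0 0 0 0 0.006 0")

```text
time_s: 27.1
tool_pos: [0.6571, 0.0668, 0.0551]
orientation: [-1.762, -2.113, 0.561]
wrist_force: [3.7, -0.1, 2.0]
width: -0.0
finger_force: 2.0
```

```bash
python3 - <<'E'
from h import *
bar();s=sense();print(RJ.T@s["wrist_force"],RJ.T@(jp(.6726,-.0516,.0798)-s["tool_pos"]))
E
```

```text
bar end 0 [ 0.6183 -0.078   0.2025] err 0.0486 theta 38.2 41 104
bar end 1 [ 0.6754 -0.1457  0.0761] err 0.0008 theta -30.7 41 104
[-0.30984345  2.33528902 -4.44127753] [-0.00037927 -0.0001389  -0.02874326]
```

It has snapped past and the force has dropped. One small press confirms the stop.

>>> jog_arm(plan="0 0 0 0 0 0.008 0; 0 0 0 0 0 0.008 0")

```text
time_s: 27.45
tool_pos: [0.6547, 0.0667, 0.0527]
orientation: [-1.76, -2.111, 0.563]
wrist_force: [2.3, 1.0, 0.4]
width: 0.0002
finger_force: 0.9
```

>>> jog_arm(plan="0 0 0 0 0 0.004 0; 0 0 0 0 0 0.004 0")

```text
time_s: 27.7
tool_pos: [0.6547, 0.0667, 0.0525]
orientation: [-1.761, -2.111, 0.562]
wrist_force: [2.8, 0.7, 3.5]
width: 0.0003
finger_force: 2.6
```

>>> jog_arm(plan="0 0 0 0 0 0.008 0; 0 0 0 0 0 0.008 0")

```text
time_s: 27.95
tool_pos: [0.6548, 0.0666, 0.0522]
orientation: [-1.762, -2.113, 0.561]
wrist_force: [5.6, 1.8, 10.5]
width: -0.0001
finger_force: 5.9
```

```bash
python3 - <<'E'
from h import *
s=sense();print(RJ.T@s["wrist_force"],RJ.T@(jp(.6726,-.0516,.0798)-s["tool_pos"]))
o=[0,0,-.035]
# door geometry
h=np.array([.5083,.0923]);ph=np.radians(51.7)
for d in(0,20,40,51.7):
    r=np.radians(d);f=h+.13*np.array([np.cos(r),np.sin(r)])+.005*np.array([-np.sin(r),np.cos(r)]);print("door",d,"push point a,l",f.round(4),"normal out",np.array([-np.sin(r),np.cos(r)]).round(2))
print(aj(s["tool_pos"]))
E
```

```text
[  0.74013054  -0.17215983 -11.99756973] [-0.00058321  0.00046581 -0.03208478]
door 0 push point a,l [0.6383 0.0973] normal out [-0.  1.]
door 20 push point a,l [0.6287 0.1415] normal out [-0.34  0.94]
door 40 push point a,l [0.6047 0.1797] normal out [-0.64  0.77]
door 51.7 push point a,l [0.5849 0.1974] normal out [-0.78  0.62]
[ 0.6561542  -0.05101679  0.05224667]
```

The bar is on its stop (12 N with no further motion). I retract and head round to the outside of the guard.

```bash
cat >> h.py <<'E'
def dpos(deg,gap=0,z=.140,rad=.13,b=.037):
    r=np.radians(deg);nn=np.array([-np.sin(r),np.cos(r)]);c=np.array([.5083,.0923])+rad*np.array([np.cos(r),np.sin(r)])+nn*(.005+gap+.0145*abs(nn[0])+.011*abs(nn[1]))
    return jp(c[0],c[1],z-b)
E
python3 - <<'E'
from h import *
D0=down(.179);D1=down(.179,.26)
p=np.array(sense()["tool_pos"])
way([(p+.2*n30,RJ),(jp(.66,.05,.24),D1),(np.r_[dpos(51.7,.03)[:2],.21],D0),(dpos(51.7,.03),D0)])
q=(dpos(51.7,.03),D0)
for d in(51.7,45,38,31,24,17,11,7):print(d,end=" ");way([(dpos(d),D0)],start=q)
E
```

```text
turn [ 0.005 -0.004  0.005] shift [ 0.002  0.002 -0.8  ] ->  [0.753 0.084 0.225] 
turn [-0.527  0.     0.   ] shift [ 0.404 -0.362  0.142] ->  [0.641 0.167 0.24 ] 
turn [-0.52 -0.   -0.  ] shift [ 0.709 -0.405  0.232] ->  [0.498 0.321 0.21 ] 
turn [0. 0. 0.] shift [0.    0.    0.428] ->  [0.498 0.321 0.103] 
51.7 turn [0. 0. 0.] shift [-0.074  0.094  0.   ] ->  [0.524 0.307 0.103] 
45 turn [0. 0. 0.] shift [-0.107  0.147  0.   ] ->  [0.539 0.301 0.103] 
38 turn [0. 0. 0.] shift [-0.149  0.199  0.   ] ->  [0.553 0.293 0.103] 
31 turn [0. 0. 0.] shift [-0.197  0.245  0.   ] ->  [0.567 0.284 0.103] 
24 turn [0. 0. 0.] shift [-0.252  0.286  0.   ] ->  [0.579 0.272 0.103] 
17 turn [0. 0. 0.] shift [-0.312  0.319  0.   ] ->  [0.59  0.258 0.103] 
11 turn [0. 0. 0.] shift [-0.368  0.341  0.   ] ->  [0.598 0.246 0.103] 
7 turn [0. 0. 0.] shift [-0.406  0.352  0.   ] ->  [0.603 0.237 0.103]
```

>>> jog_arm(plan="0 0 0 0 0 -0.1 0; 0 0 0 0 0 -0.3 0; 0 0 0 0 0 -0.5 0; 0 0 0 0 0 -0.6 0; 0 0 0 0 0 -0.6 0")

```text
time_s: 28.58
tool_pos: [0.7282, 0.0796, 0.1811]
orientation: [-1.762, -2.113, 0.561]
wrist_force: [0.2, -0.2, -0.3]
width: -0.0
finger_force: 0.0
```

```bash
python3 - <<'E'
from h import *
bar();D0=down(.179);D1=down(.179,.26)
way([(jp(.66,.05,.24),D1),(np.r_[dpos(51.7,.03)[:2],.21],D0)])
t=Cam("top");S=Cam("side")
for n,c in(("t",t),("s",S)):
    for k in(-.0535,.0535):
        q=c.proj(N+k*Lf+.008*n30);x,y=[int(round(v)) for v in q];H,Sa,V=[u.astype(int) for u in cv2.split(c.hsv)]
        m=np.zeros_like(V,bool);m[y-6:y+7,x-6:x+7]=((Sa<40)&(V>150))[y-6:y+7,x-6:x+7];print(n,k,q.round(1),[(b[0][4],b[1]) for b in blobs(m,4)])
E
```

```text
bar end 0 [ 0.6185 -0.0734  0.1962] err 0.0477 theta 34.7 44 122
bar end 1 [ 0.6737 -0.1456  0.0758] err 0.0011 theta -31.2 44 122
turn [-0.534 -0.006  0.005] shift [ 0.406 -0.36  -0.072] ->  [0.641 0.167 0.24 ] 
turn [-0.52 -0.   -0.  ] shift [ 0.709 -0.405  0.232] ->  [0.498 0.321 0.21 ] 
t -0.0535 [257.6 167.5] [(45, [258.0, 163.4]), (12, [255.5, 168.5])]
t 0.0535 [216.9 174.9] []
s -0.0535 [267.9 206.2] [(72, [268.8, 203.3])]
s 0.0535 [245.6 182.5] []
```

>>> jog_arm(plan="-0.13 0 0 0.1 -0.09 -0.03 0; -0.27 0 0 0.2 -0.18 -0.05 0; -0.4 0 0 0.3 -0.27 -0.06 0; -0.53 0 0 0.4 -0.36 -0.07 0; -0.53 0 0 0.4 -0.36 -0.07 0")

```text
time_s: 29.4
tool_pos: [0.6384, 0.1668, 0.2426]
orientation: [-1.893, -2.275, 0.292]
wrist_force: [0.6, -0.0, 0.3]
width: -0.0001
finger_force: 0.0
```

>>> jog_arm(plan="-0.13 0 0 0.18 -0.1 0.06 0; -0.26 0 0 0.36 -0.2 0.12 0; -0.39 0 0 0.54 -0.3 0.17 0; -0.52 0 0 0.71 -0.4 0.23 0; -0.52 0 0 0.71 -0.4 0.23 0; -0.52 0 0 0.71 -0.4 0.23 0")

```text
time_s: 30.15
tool_pos: [0.5005, 0.3195, 0.2107]
orientation: [-2.011, -2.411, -0.002]
wrist_force: [0.1, -0.1, 0.3]
width: -0.0001
finger_force: 0.0
```

```bash
python3 - <<'E'
from h import *
D0=down(.179);way([(dpos(51.7,.03),D0)]);print(sense()["time_s"])
E
```

```text
turn [ 0.    -0.004  0.003] shift [ 0.007 -0.009  0.431] ->  [0.498 0.321 0.103] 
30.15
```

>>> jog_arm(plan="0 0 0 0.007 -0.009 0.15 0; 0 0 0 0.007 -0.009 0.3 0; 0 0 0 0.007 -0.009 0.43 0; 0 0 0 0.007 -0.009 0.43 0")

```text
time_s: 30.65
tool_pos: [0.4973, 0.3195, 0.101]
orientation: [-2.013, -2.407, 0.004]
wrist_force: [-1.1, 0.9, -0.5]
width: 0.0002
finger_force: 0.0
```

>>> jog_arm(plan="0 0 0 -0.04 0.05 0 0; 0 0 0 -0.074 0.094 0 0; 0 0 0 -0.107 0.147 0 0; 0 0 0 -0.149 0.199 0 0; 0 0 0 -0.197 0.245 0 0; 0 0 0 -0.252 0.286 0 0; 0 0 0 -0.252 0.286 0 0")

```text
time_s: 31.52
tool_pos: [0.5809, 0.2714, 0.1038]
orientation: [-2.014, -2.41, -0.006]
wrist_force: [-0.3, -0.4, 0.1]
width: 0.0002
finger_force: 0.0
```

```bash
cat >> h.py <<'E'
def door():
    for n,(x,y,w,h) in(("top",(115,120,110,110)),("side",(185,100,60,110))):
        c=Cam(n);H,Sa,V=[u.astype(int) for u in cv2.split(c.hsv)];m=np.zeros_like(V,bool);m[y:y+h,x:x+w]=((H>=19)&(H<34)&(Sa>170)&(V>100))[y:y+h,x:x+w]
        p=np.argwhere(m)[:,::-1].astype(float)
        if n=="top":
            P=np.array([aj(c.plane(q,.168)) for q in p]);c0=P.mean(0)[:2];u=np.linalg.svd(P[:,:2]-c0,full_matrices=False)[2][0];u=u if u[0]>0 else -u
            f=P[P[:,:2].dot(u).argmax()];print("door line angle",np.degrees(np.arctan2(u[1],u[0])).round(1),"far pt",f.round(3),"hinge-based",np.degrees(np.arctan2(f[1]-.0923,f[0]-.5083)).round(1),len(p))
E
python3 - <<'E'
from h import *
door();s=sense();print(aj(s["tool_pos"]),s["time_s"],s["wrist_force"])
E
```

```text
door line angle 24.2 far pt [0.641 0.148 0.168] hinge-based 22.7 282
[0.61871981 0.16483117 0.10377325] 31.625 [-0.49925908 -0.17822708 -0.56454408]
```

>>> jog_arm(plan="0 0 0 -0.03 0.018 0 0; 0 0 0 -0.06 0.033 0 0; 0 0 0 -0.09 0.046 0 0; 0 0 0 -0.116 0.055 0 0; 0 0 0 -0.14 0.062 0 0; 0 0 0 -0.154 0.066 0 0; 0 0 0 -0.154 0.066 0 0")

```text
time_s: 32.5
tool_pos: [0.6029, 0.2373, 0.1038]
orientation: [-2.013, -2.411, -0.005]
wrist_force: [-1.0, -0.2, -0.1]
width: 0.0
finger_force: 0.0
```

>>> jog_arm(plan="0 0 0 -0.01 0 0 0; 0 0 0 -0.018 0 0 0; 0 0 0 -0.018 0 0 0")

```text
time_s: 32.88
tool_pos: [0.6034, 0.2331, 0.1038]
orientation: [-2.012, -2.411, -0.005]
wrist_force: [1.0, -0.1, 0.3]
width: 0.0001
finger_force: 0.0
```

```bash
python3 - <<'E'
from h import *
door();s=sense();print(aj(s["tool_pos"]),s["time_s"],aj(s["wrist_force"]))
E
```

```text
door line angle 6.6 far pt [0.645 0.105 0.168] hinge-based 5.2 282
[0.63512829 0.12197956 0.10370449] 32.975 [-0.25547599  0.1861691   0.49034725]
```

Door at about 6°, no force yet. I push on in 2 mm steps.

>>> jog_arm(plan="0 0 0 -0.008 0 0 0; 0 0 0 -0.016 0 0 0; 0 0 0 -0.016 0 0 0")

```text
time_s: 33.35
tool_pos: [0.6041, 0.2302, 0.1037]
orientation: [-2.012, -2.41, -0.007]
wrist_force: [0.1, 5.1, 0.5]
width: -0.0002
finger_force: 2.4
```

>>> jog_arm(plan="0 0 0 -0.008 0 0 0; 0 0 0 -0.012 0 0 0; 0 0 0 -0.012 0 0 0")

```text
time_s: 33.72
tool_pos: [0.6042, 0.2298, 0.1038]
orientation: [-2.01, -2.408, -0.011]
wrist_force: [-1.2, 13.6, -0.6]
width: -0.0001
finger_force: 6.4
```

>>> jog_arm(plan="0 0 0 -0.008 0 0 0; 0 0 0 -0.008 0 0 0")

```text
time_s: 33.98
tool_pos: [0.6045, 0.2288, 0.1038]
orientation: [-2.009, -2.407, -0.013]
wrist_force: [-1.8, 15.3, -0.9]
width: 0.0
finger_force: 7.5
```

>>> jog_arm(plan="0 0 0 -0.006 0 0 0; 0 0 0 -0.006 0 0 0")

```text
time_s: 34.22
tool_pos: [0.6053, 0.2258, 0.1038]
orientation: [-2.01, -2.41, -0.01]
wrist_force: [-0.1, 9.7, -1.2]
width: -0.0
finger_force: 4.5
```

>>> jog_arm(plan="0 0 0 -0.006 0 0 0; 0 0 0 -0.006 0 0 0")

```text
time_s: 34.48
tool_pos: [0.6057, 0.2214, 0.1038]
orientation: [-2.012, -2.412, -0.005]
wrist_force: [0.1, 0.4, -0.3]
width: 0.0001
finger_force: 0.0
```

```bash
python3 - <<'E'
from h import *
door();s=sense();print(aj(s["tool_pos"]),s["time_s"],aj(s["wrist_force"]))
E
```

```text
door line angle 1.2 far pt [0.645 0.09  0.168] hinge-based -0.9 278
[0.63523455 0.10971363 0.10369854] 34.575 [ 0.07198305  0.99810199 -0.27328735]
```

>>> jog_arm(plan="0 0 0 -0.008 0 0 0; 0 0 0 -0.008 0 0 0")

```text
time_s: 34.83
tool_pos: [0.6056, 0.2211, 0.1038]
orientation: [-2.011, -2.409, -0.008]
wrist_force: [-1.0, 7.3, -0.4]
width: -0.0
finger_force: 4.0
```

>>> jog_arm(plan="0 0 0 -0.008 0 0 0; 0 0 0 -0.008 0 0 0")

```text
time_s: 35.08
tool_pos: [0.6056, 0.2212, 0.1038]
orientation: [-2.01, -2.407, -0.011]
wrist_force: [-2.2, 13.4, -1.4]
width: 0.0002
finger_force: 7.1
```

The door is on its stop (13 N with no motion). I back off and check everything.

>>> jog_arm(plan="0 0 0 0.05 0 0 0; 0 0 0 0.2 -0.05 0 0; 0 0 0 0.4 -0.15 0 0; 0 0 0 0.6 -0.3 -0.1 0; 0 0 0 0.8 -0.5 -0.3 0; 0 0 0 0.9 -0.6 -0.5 0; 0 0 0 0.9 -0.6 -0.5 0; 0 0 0 0.9 -0.6 -0.5 0")

```text
time_s: 36.08
tool_pos: [0.4184, 0.4126, 0.231]
orientation: [2.01, 2.414, 0.01]
wrist_force: [0.0, 0.3, 0.3]
width: -0.0002
finger_force: 0.0
```

```bash
python3 - <<'E'
from h import *
door();bar();s=sense();print(s["tool_pos"],s["time_s"],s["wrist_force"])
t=Cam("top");S=Cam("side")
cv2.imwrite("pics/end.png",np.hstack([cv2.resize(t.img[100:260,170:330],(400,400),interpolation=cv2.INTER_CUBIC),cv2.resize(S.img[110:270,180:340],(400,400),interpolation=cv2.INTER_CUBIC)]))
E
```

```text
door line angle 0.1 far pt [0.674 0.096 0.168] hinge-based 1.1 318
bar end 0 [0.6675 0.0429 0.0837] err 0.0061 theta -29.7 157 44
bar end 1 [ 0.6734 -0.1455  0.075 ] err 0.0003 theta -31.5 157 44
[0.41844125 0.41015726 0.22751803] 36.275 [-1.14032     0.31190019 -0.18528721]
```

View pics/end.png

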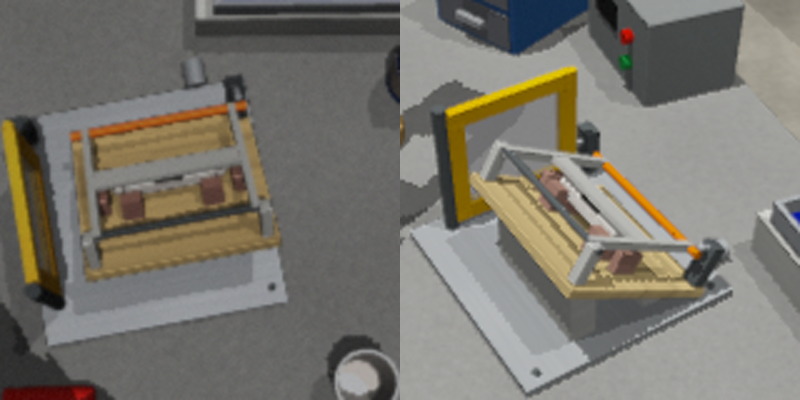

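The picture shows the white handle in the nest under the closed clamp (bar (75,135)–(245,105) in the top half). The yellow door is shut against the post at about (590,135), and the robot is clear.

```bash
python3 -c "
from plant import job_done
print(job_done())"
```

```text
the job is handed in; nothing more can be done
None
```

The job is handed in: the white handle is in the nest, the clamp snapped down onto its stop, and the guard door is shut past its detent. The highest contact force read was about 15 N, and it was handed in at about 36 s with the robot clear of everything.

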